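# Start the fresh polishing disc's clamp bolt on the flat lap

## Task

A fresh polishing disc has just been laid on the flat lap: turn the reset knob of its turns counter back to the zero stop, then start the disc's orange wing bolt by hand, without cross-threading it. Turn it backward, not forward, until you feel it drop off the start of the thread, then forward one full turn so that the thread has caught, well short of screwing it down. Finish holding the bolt still there, gripped between the fingers, while I square up the disc; leave everything else where it is.

Things in the scene. Friction and masses are not known exactly. Their poses are not given: they have to be found in the camera images.
- lap: flat lap (stone polisher), fixed: blue-grey housing 260 x 400 mm (its x, y), deck 85 mm above the table; origin under its centre, z up. Right half: round white pan 236 mm across, rim 119 mm above the table, ochre disc in it (152 mm across, top at 104 mm) and steel washer (44 mm, top at 108 mm); its spindle is locked. Left half: flat deck with the counter and two stone pieces.
- bolt: orange wing bolt, 190 to 275 g, upright in the disc's centre; it only turns and slides on its vertical axis, at x 0, y -70 mm of the lap. Origin on the axis at its seat face, 128 mm above the table when bolt_height is 0. Flange 32 mm across, 6 mm high; neck 12 mm across; wing: a bar 54 mm long (along its x), 13 mm thick, 10 to 32 mm above the origin, white dot on its +x end.
- bolt_grip (a point): point on the bolt's axis, 31 mm above its origin, 1 mm below the wing's top; with the TCP here the fingertips stand 6 mm above the flange. x along the wing, z up; it turns and slides with the bolt.
- bolt_height (a joint): bolt height, m; captive, from 0.006 to -0.020 (screwed down). Right-hand thread, 6 mm per turn, about 1 mm play. It starts on top of the boss's first thread ramp, at -0.001 to -0.0027. Turned backward it climbs to about -0.0005, then drops by its own weight to about -0.0065, unless the fingers hold it up; forward one turn from there: about -0.0125. It stays where it is left.
- bolt_turn (a joint): angle of the bolt, rad, 0 at the start, growing as it is turned forward (clockwise from above). The drop lies somewhere between -0.7 and -2.4; turned backward beyond it the bolt climbs the next ramp, 6 mm per turn. Turning it takes under 0.05 N m.
- counter: the turns counter, fixed on the deck's left half by its foot: pale box 70 x 88 mm (its x, y) and 42 mm high with a white round dial on top; origin under its centre, on the deck 85 mm above the table. The red tick on its front (-x) side is the zero mark.
- knob_grip (a point): grip point of the black reset knob, on its vertical axis through the counter's centre, 73 mm above the counter's origin, 4 mm below the knob's top. The knob is a bar 38 mm long (x of this point), 13 mm thick, 28 mm high on a disc 38 mm across; with the TCP here the fingertips stand 3 mm above that disc. A white line and a red pointer mark its -x end.
- counter_turn (a joint): angle of the reset knob from its zero stop, rad; 0 is at the stop, with the pointer at the red tick; positive is clockwise from above, so turn it back counter-clockwise. Starts between 0.9 and 1.9; needs about 0.03 N m and stays where it is left.
- piece_red: pale stone chess piece, 40 mm across, 16 mm high, with a red device, on the deck behind the counter; origin under its centre; leave it alone
- piece_plain: plain brown stone chess piece, 40 mm across, 16 mm high, on the deck behind the counter; origin under its centre; leave it alone
- tin_red: open tin of red paint, 75 mm across, 85 mm high, on the table to the left; origin under its centre; leave it alone
- tin_green: open tin of green paint, 75 mm across, 85 mm high, on the table to the left; origin under its centre; leave it alone
- water_bottle: white water bottle, 64 mm across, 170 mm high, on the table to the right; origin under its centre; leave it alone
- marker: black marker pen, 145 mm long along its x, lying on the table to the right; leave it alone
- spanner: spanner, 180 mm long along its x, lying on the table to the right; leave it alone

How it is judged:
On the way, in this order (a step that is already met when the one before it is completed fails the run):
1. the reset knob has been turned back to its zero stop (value of joint counter_turn below 0.06 rad), for 0.2 s.
2. the bolt has been turned backward and has dropped off the start of the thread (value of joint bolt_turn below -0.5 rad and value of joint bolt_height below -0.0042 m), for 0.1 s.
At the end, for the whole second after the job is handed in: The bolt's thread is engaged about one turn past the drop (bolt_height between -10.4 and -14.4 mm, that is one turn give or take a third), the fingers grip the bolt (more than 3 N) and it is not turning, and the counter's knob is still at its zero stop (within 0.08 rad) (value of joint bolt_height between -0.0144 and -0.0104 m and contact force between the fingers and bolt above 3 N and velocity of joint bolt_turn between -0.1 and 0.1 rad/s and value of joint counter_turn below 0.08 rad); the arm keeps its last pose, push and grip.
It fails at once if the bolt was driven forward more than 1 rad without having dropped into the thread (value of joint bolt_turn above 1 rad and value of joint bolt_height above -0.0052 m).
It fails at once if the bolt was screwed down (value of joint bolt_height below -0.0165 m).
It fails at once if a stone piece, tin, bottle, pen or spanner was moved (distance of any of piece_red, piece_plain, tin_red, tin_green, water_bottle, marker, spanner from where it was at the start of the episode above 0.03 m).
It also fails if it takes over 64 s, if anything falls off the work surface, if the arm or the gripper's body presses on something with over 40 N, if the wrist force passes 120 N, or if a joint passes its speed limit or range.

## Robot

A 6-joint arm with a two-finger parallel gripper is mounted at the origin on the work surface. World frame = base frame: x ahead of the robot, y to its left, z up, the work surface at z = 0. Lengths are in m, angles in rad, forces in N, time in s.
With the tool pointing down it reaches from about 0.225 to 0.875 m from the base axis. Payload 3.4 kg.
Tool frame: the origin (TCP) lies between the finger pads, 19 mm behind the fingertips; this is the grasp point; z points along the fingers, y is the line along which they close (so a half turn about z gives the same grasp; the last joint's range is limited). The gripper opens to 85 mm and grips with 20 to 120 N. Pads are 22 mm wide; open, the fingers measure 114 mm over their backs; the gripper's body (76 mm by 85 mm) begins 54 mm behind the grasp point. The pads swing forward as they close: fully open they stand 13 mm farther back than shut.
Start: joints at [1.04, 0.276, 1.505, -0, 1.361, -0.121], TCP at [0.229, 0.527, 0.25] pointing down, gripper open.
Joint ranges: [-2.89, 2.89], [-0.75, 2.08], [0.22, 2.7], [-1.18, 4.32], [0.11, 2.71], [-2.7, 2.7]. Speed limits (rad/s): [2.57, 2.57, 3.14, 3.14, 3.14, 3.14].

## Interface

Orientations are given as a unit quaternion [w, x, y, z].
In Python, from rig import get_state, optics, sign_off gives the robot as it stands.
- The arm moves only by the tool send_rows, never from a script. Its argument "increments" is a list of rows, each an object with "gripper": the gripper's target within -1 to 1 (shut at 1, half-way at 0, fully open at -1); "linear": the shift along the world's x, y, z in m, a list of three; "delta_rot": the turn, a rotation vector about the world's x, y, z in rad, a list of three. In form: [{"gripper": gripper, "linear": [dx, dy, dz], "delta_rot": [rx, ry, rz]}, ...]. A call has 1 to 8 rows; each row is the pose to reach, as a shift and turn from the pose commanded when the call began; what a row does not reach only later rows make up. A row lasts 1/10 s, in which the tool goes at most 50 mm and 8.59 degrees, less where a joint would pass 70% of its speed; a pose out of reach is approached as far as the arm can. A call with a gripper value outside its range is refused whole. The fingers move at their own pace and stop on an object; "newtons" is the grip in N (left out, the last holds). Time passes only in rows, so rows that repeat a pose let the fingers close. It gives the time, the measured TCP pose, the force, the opening and the grip force at its end, in the units of the state.
- get_state(): the state, without advancing time (a new reading comes with each control period).
- optics.get_image(name): name is "side" or "top"; returns a dict with "pixels" (384x512x3 uint8, blue, green, red), "K" (3x3 intrinsics, pixels), "rvec" (rotation vector, rad) and "tvec" (3), from world to camera coordinates, as OpenCV has them. Camera axes: x right, y down, z forward; pixel columns grow to the right and rows downward; lengths in m; the calibration is good to about 2 mm. A picture is of the moment at which its call begins. There is no depth.
- sign_off(): hands the job in; it is judged then, once.
The state is a dict: "clock": time; "qpos": joint angles; "qd": joint speeds; "effort": joint torques, N m; "position": TCP position; "ee_rot": TCP orientation; "contact_force": force on the tool from outside, world axes, zero at the start; "moment": the same for the moment, N m; "width": finger opening in m; "gripper_force": force on a finger pad.
Only numpy, scipy, OpenCV 4.12 (cv2) and the standard library are available. Lean on these libraries where they do the work, as an engineer would, in place of code of your own. Each camera call takes 0.05 s, during which the arm holds its last target. There are 200 camera calls.

## Working session

There is one attempt and no reset: what is moved stays moved. The work goes in short steps, Python scripts to look and compute and a tool call to move; the robot and the scene stay as the last step left them, time stands still between calls to the robot, and variables do not carry over. Pictures are saved under pics/ and viewed, at most 10 in all, crops included, and the job is handed in when it is done.

Besides the shell and the picture viewer there is one more tool, called after "Emit:" in YAML: its name, and indented under it one key for each argument. send_rows: Moves the arm, as the interface text tells. Its arguments: {"type":"object","properties":{"increments":{"type":"array"},"newtons":{"type":"number"}},"required":["increments"]}

```bash
ls; mkdir -p pics
cat > h.py <<'E'
import numpy as np, cv2
from rig import get_state, optics, sign_off
def cam(n):
    d=optics.get_image(n); d['R']=cv2.Rodrigues(np.array(d['rvec'],float))[0]; d['t']=np.array(d['tvec'],float).ravel(); d['K']=np.array(d['K'],float); d['pixels']=np.ascontiguousarray(d['pixels']); return d
def ray(d,u,v):
    return -d['R'].T@d['t'], d['R'].T@np.linalg.inv(d['K'])@np.array([u,v,1.])
def onz(d,u,v,z):
    c,r=ray(d,u,v); return c+r*(z-c[2])/r[2]
def proj(d,p):
    return cv2.projectPoints(np.array(p,float).reshape(-1,3),np.array(d['rvec'],float),d['t'],d['K'],None)[0].reshape(-1,2)
def save(d,n,box=None,s=1):
    im=d['pixels']
    if box: im=im[box[1]:box[3],box[0]:box[2]]
    cv2.imwrite('pics/'+n,cv2.resize(im,None,fx=s,fy=s,interpolation=cv2.INTER_CUBIC))
E
python3 - <<'E'
from h import *
for n in('top','side'):
    d=cam(n); save(d,n+'0.png',s=1.5); print(n,-d['R'].T@d['t'],d['R'][2])
print(get_state())
E
```

```text
pics
top [ 0.37261187 -0.02576513  1.39047132] [ 0.10501754 -0.01486667 -0.99435924]
side [-0.14556153 -0.98040897  0.86251526] [ 0.48296588  0.68658472 -0.54345688]
{'clock': 0.1, 'qpos': array([ 1.04001640e+00,  2.76562861e-01,  1.50599689e+00, -5.16355059e-06,
        1.36070092e+00, -1.20982033e-01]), 'qd': array([ 4.70856522e-04, -8.70854363e-05, -1.80399604e-03, -7.22223432e-04,
       -4.48643580e-04,  1.73761912e-03]), 'effort': array([ 1.23817212e-03, -4.17695689e+01, -2.46406835e+01, -3.08240342e-04,
        5.80003383e-03,  2.13329787e-05]), 'position': array([0.22887056, 0.52701673, 0.24921229]), 'ee_rot': array([-2.64610995e-04,  2.03467623e-01,  9.79081320e-01, -7.90922832e-04]), 'contact_force': array([ 0.30017441, -0.644479  ,  0.07200717]), 'moment': array([-0.01509793, -0.01333136, -0.03511034]), 'gripper_force': 0.0, 'width': 0.0855279927194184}
```

View pics/top0.png

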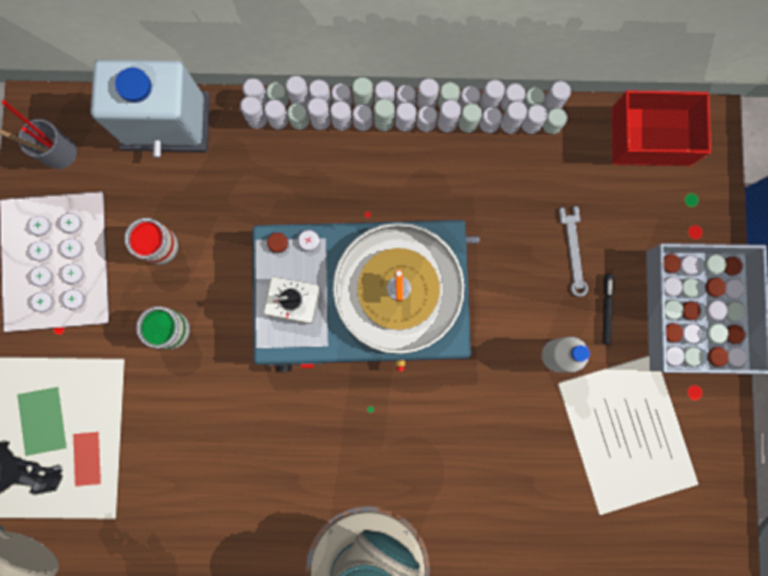

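View pics/side0.png

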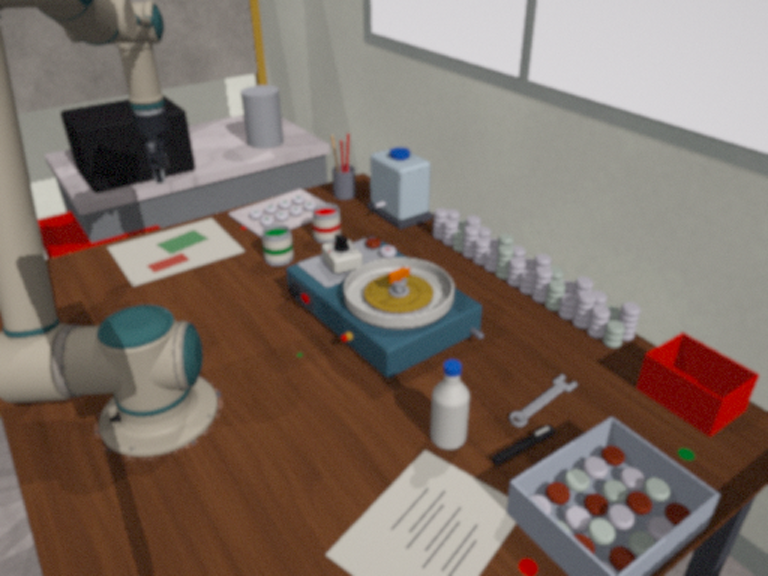

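The top view shows the lap centred near (361,291) of the 768-wide picture, the orange wing at (400,287) with its dot at the upper end, and the counter at (292,299) with a black knob and a red tick at (288,315). The side view shows the same layout. Next I measure these by colour and crop in.

```bash
cat > m.py <<'E'
from h import *
def blobs(d,mask,box,amin=4):
    x0,y0,x1,y1=box; m=np.zeros(mask.shape,np.uint8); m[y0:y1,x0:x1]=mask[y0:y1,x0:x1]
    out=[]
    for c in range(1,(r:=cv2.connectedComponentsWithStats(m))[0]):
        if r[2][c,4]>=amin: out.append((r[2][c,4],r[3][c],(r[1]==c).astype(np.uint8)))
    return sorted(out,key=lambda o:-o[0])
def hsv(d,lo,hi): return cv2.inRange(cv2.cvtColor(d['pixels'],cv2.COLOR_BGR2HSV),lo,hi)
E
python3 - <<'E'
from m import *
d=cam('top'); s=cam('side')
def rep(name,d,mask,box,z,amin=4,k=2):
    for a,c,m in blobs(d,mask,box,amin)[:k]:
        pts=cv2.findNonZero(m).reshape(-1,2)
        W=np.array([onz(d,u,v,z)[:2] for u,v in pts],np.float32)
        r=cv2.minAreaRect(W); mu=cv2.moments(W.reshape(-1,1,2)); w=W-W.mean(0); e,V=np.linalg.eigh(w.T@w)
        print(name,a,c.round(1),'mean',onz(d,*c,z)[:2].round(4),'rect',np.round(r[0],4),np.round(r[1],4),round(r[2],1),'axisdeg',np.degrees(np.arctan2(V[1,1],V[0,1])).round(1))
rep('wing',d,hsv(d,(5,150,120),(17,255,255)),(240,165,290,225),.158)
rep('disc',d,hsv(d,(17,90,80),(30,255,255)),(220,150,310,235),.104,k=1)
rep('lap',d,hsv(d,(90,60,40),(115,255,255)),(160,140,325,250),.085,50)
rep('knob',d,hsv(d,(0,0,0),(180,255,60)),(175,180,220,216),.158)
rep('tick',d,hsv(d,(170,110,80),(180,255,255))|hsv(d,(0,110,80),(4,255,255)),(170,180,220,218),.11,2,4)
rep('box',d,hsv(d,(0,0,195),(180,40,255)),(170,180,216,218),.127)
save(d,'t1.png',(165,140,320,250),5); 
p=np.array
print(proj(s,[[.40,-.02,.15]]))
save(s,'s1.png',(190,150,330,255),5)
E
```

```text
wing 71 [265.7 192.3] mean [ 0.5163 -0.0502] rect [ 0.5183 -0.051 ] [0.0449 0.0105] 0.7 axisdeg -179.2
disc 2073 [265.1 192.4] mean [ 0.5223 -0.0498] rect [ 0.5223 -0.0495] [0.1461 0.148 ] 0.8 axisdeg 99.5
lap 3299 [243.6 200.4] mean [0.501  0.0093] rect [0.5187 0.0189] [0.2574 0.3961] 2.4 axisdeg 94.0
knob 112 [193.6 199.3] mean [0.4949 0.1379] rect [0.4957 0.1394] [0.0315 0.0313] 0.8 axisdeg 174.7
tick 2 [191.  209.5] mean [0.4718 0.1505] rect [0.4718 0.1505] [0.0027 0.    ] -178.3 axisdeg -178.3
box 596 [195.7 193.4] mean [0.5138 0.1369] rect [0.5042 0.1496] [0.0917 0.1077] 0.9 axisdeg 48.6
box 93 [182.7 206.4] mean [0.4784 0.1706] rect [0.4793 0.1687] [0.0377 0.021 ] 79.5 axisdeg 70.1
[[226.27873689 189.59139425]]
```

View pics/t1.png

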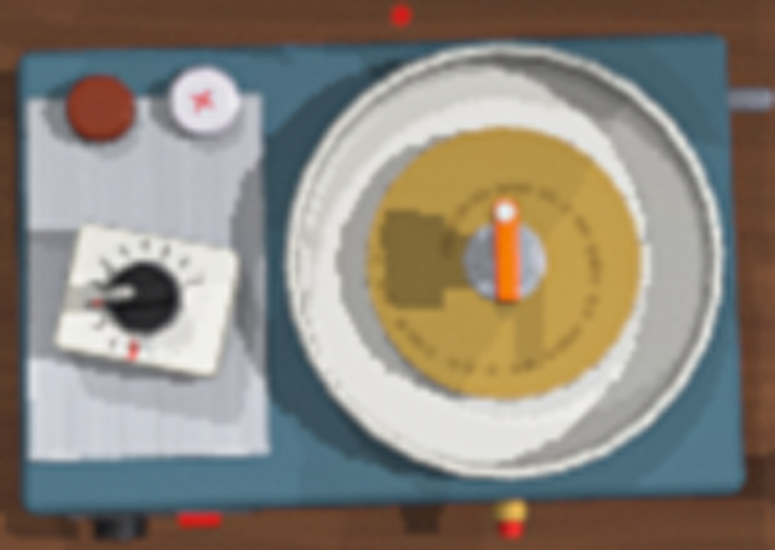

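View pics/s1.png

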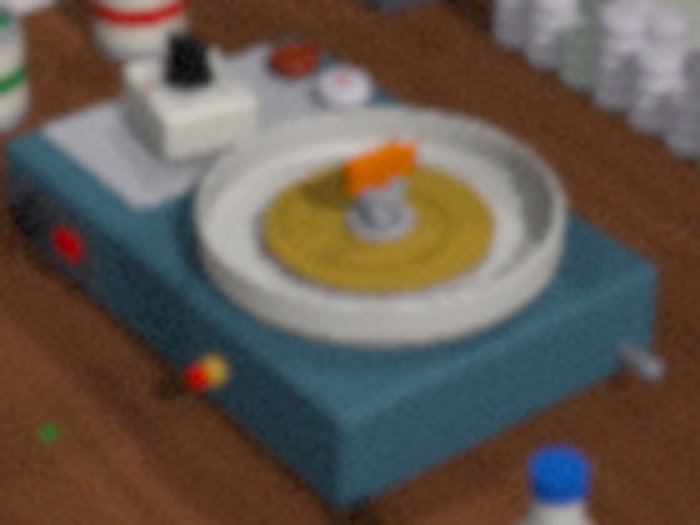

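The crops (scale 5, offset 165,140) show the counter's box corners at about (80,224), (238,250), (214,377), (57,348), its tick at (133,348) and the knob pointer at (97,300). The wing dot is at (505,211), the wing's near end at (508,300), and the pan spans 288–722 by 43–478.

Run:
```python
from m import *
d=cam('top'); s=cam('side')
f=lambda x,y,z:onz(d,165+(x-2)/5,140+(y-2)/5,z)[:2].round(4)
C=[f(x,y,.127) for x,y in((80,224),(238,250),(214,377),(57,348))]
print('box',C,np.mean(C,0),'sides',[np.linalg.norm(C[i]-C[i-1]).round(3) for i in range(4)],[np.degrees(np.arctan2(*(C[i]-C[i-1])[::-1])).round(1) for i in range(4)])
print('tick',f(133,348,.127),'pointer tip z.15',f(97,300,.15),f(97,300,.135),'line',f(97,299,.162),f(135,292,.162))
print('pan',f(505,260.5,.119),'washer',f(505,262,.108))
print('dot',f(505,211,.158),'wing ends',f(505,197,.158),f(508,300,.158))
m=hsv(d,(5,150,120),(17,255,255));b=blobs(d,m,(240,165,290,225))[0][2]
q=np.argwhere(b)[:,::-1]; print('wing v',q.min(0),q.max(0)); 
for v in range(q[:,1].min(),q[:,1].max()+1): print(v,q[q[:,1]==v][:,0].mean().round(2),end='; ')
# side view checks
print('\nside proj bolt top, knob top',proj(s,[[.522,-.050,.158],[.495,.142,.162]]))
o=blobs(s,hsv(s,(3,150,120),(17,255,255)),(240,165,300,200))[0]; print('side wing',o[0],o[1], 'knob',[ (a,c) for a,c,_ in blobs(s,hsv(s,(0,0,0),(180,255,60)),(215,150,240,172))[:1]])
```

```text
box [array([0.5377, 0.178 ]), array([0.5249, 0.093 ]), array([0.4564, 0.1041]), array([0.4707, 0.1882])] [0.497425 0.140825] sides [np.float64(0.068), np.float64(0.086), np.float64(0.069), np.float64(0.085)] [np.float64(-8.7), np.float64(-98.6), np.float64(170.8), np.float64(80.3)]
tick [0.4713 0.1477] pointer tip z.15 [0.4945 0.1641] [0.496  0.1664] line [0.4939 0.1623] [0.4978 0.1427]
pan [ 0.5223 -0.0507] washer [ 0.5228 -0.0509]
dot [ 0.5439 -0.0496] wing ends [ 0.5514 -0.0495] [ 0.4969 -0.0518]
wing v [264 183] [268 200]
183 268.0; 184 266.33; 185 265.5; 186 265.5; 187 265.5; 188 265.5; 189 265.5; 190 265.5; 191 265.5; 192 265.5; 193 265.5; 194 265.5; 195 265.5; 196 266.0; 197 265.5; 198 266.0; 199 266.0; 200 266.0; 
side proj bolt top, knob top [[264.02138291 179.44117736]
 [225.15529523 157.12498465]]
side wing 89 [265.16853933 183.08988764] knob [(np.int32(67), array([227.13432836, 161.92537313]))]
```

Emit:
send_rows:
  increments:
    - {"gripper":-1,"linear":[0.134,-0.193,0],"delta_rot":[0,0,-1.0]}
    - {"gripper":-1,"linear":[0.268,-0.386,0],"delta_rot":[0,0,-1.0]}
    - {"gripper":-1,"linear":[0.268,-0.386,0],"delta_rot":[0,0,-1.0]}
    - {"gripper":-1,"linear":[0.268,-0.386,0],"delta_rot":[0,0,-1.0]}
    - {"gripper":-1,"linear":[0.268,-0.386,0],"delta_rot":[0,0,-1.0]}
    - {"gripper":-1,"linear":[0.268,-0.386,0],"delta_rot":[0,0,-1.0]}
    - {"gripper":-1,"linear":[0.268,-0.386,0],"delta_rot":[0,0,-1.0]}
    - {"gripper":-1,"linear":[0.268,-0.386,0],"delta_rot":[0,0,-1.0]}

```text
clock: 1.1
position: [0.458, 0.197, 0.2502]
ee_rot: [0.0, 0.649, 0.761, 0.0]
contact_force: [0.3, 1.0, -0.2]
width: 0.0854
gripper_force: 0.0
```

Emit:
send_rows:
  increments:
    - {"gripper":-1,"linear":[0.039,-0.056,0],"delta_rot":[0,0,0]}
    - {"gripper":-1,"linear":[0.039,-0.056,-0.04],"delta_rot":[0,0,0]}
    - {"gripper":-1,"linear":[0.039,-0.056,-0.04],"delta_rot":[0,0,0]}

```text
clock: 1.4
position: [0.4951, 0.1398, 0.206]
ee_rot: [-0.002, 0.65, 0.76, -0.003]
contact_force: [-1.8, -0.2, 0.0]
width: 0.0853
gripper_force: 0.0
```

Emit:
send_rows:
  increments:
    - {"gripper":-1,"linear":[0,0,-0.03],"delta_rot":[0,0,0]}
    - {"gripper":-1,"linear":[0,0,-0.052],"delta_rot":[0,0,0]}
    - {"gripper":0.3,"linear":[0,0,-0.052],"delta_rot":[0,0,0]}
    - {"gripper":1,"linear":[0,0,-0.052],"delta_rot":[0,0,0]}
    - {"gripper":1,"linear":[0,0,-0.052],"delta_rot":[0,0,0]}
    - {"gripper":1,"linear":[0,0,-0.052],"delta_rot":[0,0,0]}
    - {"gripper":1,"linear":[0,0,-0.052],"delta_rot":[0,0,0]}
    - {"gripper":1,"linear":[0,0,-0.052],"delta_rot":[0,0,0]}
  newtons: 25

```text
clock: 2.2
position: [0.4987, 0.1437, 0.1595]
ee_rot: [0.002, 0.648, 0.762, 0.003]
contact_force: [4.5, 2.0, 2.4]
width: 0.0123
gripper_force: 29.9
```

Emit:
send_rows:
  increments:
    - {"gripper":1,"linear":[0,0,0],"delta_rot":[0,0,0.13]}
    - {"gripper":1,"linear":[0,0,0],"delta_rot":[0,0,0.27]}
    - {"gripper":1,"linear":[0,0,0],"delta_rot":[0,0,0.41]}
    - {"gripper":1,"linear":[0,0,0],"delta_rot":[0,0,0.55]}
    - {"gripper":1,"linear":[0,0,0],"delta_rot":[0,0,0.69]}
    - {"gripper":1,"linear":[0,0,0],"delta_rot":[0,0,0.83]}
    - {"gripper":1,"linear":[0,0,0],"delta_rot":[0,0,0.97]}
    - {"gripper":1,"linear":[0,0,0],"delta_rot":[0,0,1.1]}

```text
clock: 3.0
position: [0.4985, 0.1434, 0.1595]
ee_rot: [0.003, 0.152, 0.988, 0.001]
contact_force: [3.7, 1.8, 3.7]
width: 0.0122
gripper_force: 30.0
```

```bash
python3 -c "
from h import *
s=get_state();print(s['moment'],s['contact_force'],s['position'])"
```

```text
[ 0.18740038 -0.45416466 -0.02863502] [3.65698459 1.84478484 3.72219281] [0.49845007 0.14336162 0.15954175]
```

Moment −0.03 N m is only the knob's friction, so the stop isn't reached yet. I continue in small steps.

Emit:
send_rows:
  increments:
    - {"gripper":1,"linear":[0,0,0],"delta_rot":[0,0,0.06]}
    - {"gripper":1,"linear":[0,0,0],"delta_rot":[0,0,0.12]}
    - {"gripper":1,"linear":[0,0,0],"delta_rot":[0,0,0.18]}
    - {"gripper":1,"linear":[0,0,0],"delta_rot":[0,0,0.18]}

```text
clock: 3.4
position: [0.4984, 0.1433, 0.1595]
ee_rot: [0.003, 0.066, 0.998, 0.001]
contact_force: [4.2, 0.9, 6.1]
width: 0.0124
gripper_force: 42.1
```

```bash
python3 -c "
from h import *
s=get_state();print(s['moment'],s['contact_force'],s['ee_rot'])"
```

```text
[ 0.11924219 -0.57976396 -1.03890088] [4.22480873 0.93599367 6.10973469] [0.00258388 0.06642804 0.9977873  0.00107153]
```

Emit:
send_rows:
  increments:
    - {"gripper":1,"linear":[0,0,0],"delta_rot":[0,0,0]}
    - {"gripper":1,"linear":[0,0,0],"delta_rot":[0,0,0]}
    - {"gripper":1,"linear":[0,0,0],"delta_rot":[0,0,0]}
    - {"gripper":-1,"linear":[0,0,0],"delta_rot":[0,0,0]}
    - {"gripper":-1,"linear":[0,0,0],"delta_rot":[0,0,0]}
    - {"gripper":-1,"linear":[0,0,0],"delta_rot":[0,0,0]}
    - {"gripper":-1,"linear":[0,0,0.05],"delta_rot":[0,0,0]}
    - {"gripper":-1,"linear":[0,0,0.08],"delta_rot":[0,0,0]}

```text
clock: 4.2
position: [0.4959, 0.1427, 0.2392]
ee_rot: [-0.0, 0.065, 0.998, -0.0]
contact_force: [1.7, 0.0, -0.2]
width: 0.0831
gripper_force: 0.0
```

```bash
python3 -c "
from h import *
s=get_state();print(s['moment'],s['position'],s['ee_rot'],s['qpos'])
q=s['ee_rot'];print(np.degrees(2*np.arctan2(q[2],q[1]))-90)"
```

```text
[ 0.02455724 -0.05950493  0.04074606] [0.49585917 0.14270271 0.23923825] [-4.82519109e-04  6.47154595e-02  9.97903608e-01 -2.55631932e-04] [ 1.45509537e-01  1.94235864e-01  1.64422250e+00 -3.09511451e-04
  1.30418479e+00 -1.29568363e+00]
82.57896734679426
```

Emit:
send_rows:
  increments:
    - {"gripper":-1,"linear":[0.027,-0.193,0],"delta_rot":[0,0,-1.2]}
    - {"gripper":-1,"linear":[0.027,-0.193,0],"delta_rot":[0,0,-1.2]}
    - {"gripper":-1,"linear":[0.027,-0.193,0],"delta_rot":[0,0,-1.2]}
    - {"gripper":-1,"linear":[0.027,-0.193,0],"delta_rot":[0,0,-1.2]}
    - {"gripper":-1,"linear":[0.027,-0.193,0],"delta_rot":[0,0,-1.2]}
    - {"gripper":-1,"linear":[0.027,-0.193,0],"delta_rot":[0,0,-1.2]}
    - {"gripper":-1,"linear":[0.027,-0.193,0],"delta_rot":[0,0,-1.2]}
    - {"gripper":-1,"linear":[0.027,-0.193,0],"delta_rot":[0,0,-1.2]}

```text
clock: 5.0
position: [0.5223, -0.0504, 0.2373]
ee_rot: [-0.001, 0.62, 0.785, -0.001]
contact_force: [-0.1, 0.3, -0.3]
width: 0.0856
gripper_force: 0.0
```

Emit:
send_rows:
  increments:
    - {"gripper":-1,"linear":[0,0,0],"delta_rot":[0,0,-1.2]}
    - {"gripper":-1,"linear":[0,0,0],"delta_rot":[0,0,-1.2]}
    - {"gripper":-1,"linear":[0,0,0],"delta_rot":[0,0,-1.2]}
    - {"gripper":-1,"linear":[0,0,0],"delta_rot":[0,0,-1.2]}
    - {"gripper":-1,"linear":[0,0,0],"delta_rot":[0,0,-1.2]}
    - {"gripper":-1,"linear":[0,0,0],"delta_rot":[0,0,-1.2]}
    - {"gripper":-1,"linear":[0,0,0],"delta_rot":[0,0,-1.2]}
    - {"gripper":-1,"linear":[0,0,0],"delta_rot":[0,0,-1.2]}

```text
clock: 5.8
position: [0.5224, -0.05, 0.2374]
ee_rot: [-0.0, 0.954, 0.298, -0.001]
contact_force: [-0.4, 1.5, -0.3]
width: 0.0854
gripper_force: 0.0
```

Emit:
send_rows:
  increments:
    - {"gripper":-1,"linear":[0,0,0],"delta_rot":[0,0,-0.57]}
    - {"gripper":-1,"linear":[0,0,0],"delta_rot":[0,0,-0.57]}
    - {"gripper":-1,"linear":[0,0,0],"delta_rot":[0,0,-0.57]}
    - {"gripper":-1,"linear":[0,0,0],"delta_rot":[0,0,-0.57]}
    - {"gripper":-1,"linear":[0,0,0],"delta_rot":[0,0,-0.57]}

```text
clock: 6.3
position: [0.5225, -0.05, 0.2374]
ee_rot: [-0.0, 1.0, 0.021, -0.001]
contact_force: [0.9, -2.3, -0.4]
width: 0.0852
gripper_force: 0.0
```

```bash
cat > st.py <<'E'
from h import *
s=get_state();print(s['clock'],s['moment'].round(3),s['contact_force'].round(2),s['position'].round(4),'q6',np.degrees(s['qpos'][5]).round(1),s['width'].round(4),s['gripper_force'])
q=s['ee_rot'];print('yaw',np.degrees(2*np.arctan2(q[2],q[1]))-90)
E
python3 st.py
python3 - <<'E'
from m import *
s=cam('side'); save(s,'s2.png',(190,130,330,235),5)
o=blobs(s,hsv(s,(3,150,120),(17,255,255)),(240,165,300,200))[0]; print('side wing',o[0],o[1])
E
```

```text
side wing 91 [265.02197802 183.16483516]Traceback (most recent call last):
  File "st.py", line 2, in <module>
    s=get_state();print(s['clock'],s['moment'].round(3),s['contact_force'].round(2),s['position'].round(4),'q6',np.degrees(s['qpos'][5]).round(1),s['width'].round(4),s['gripper_force'])
                                                                                                                                                  ^^^^^^^^^^^^^^^^
AttributeError: 'float' object has no attribute 'round'
```

View pics/s2.png

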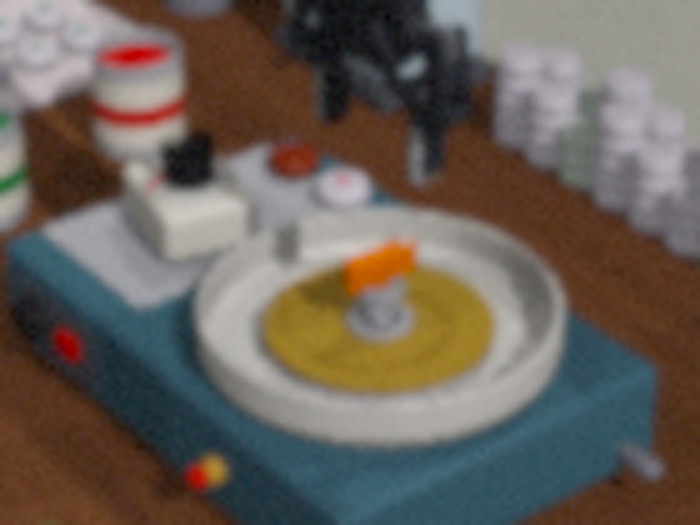

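The gripper stands squarely over the wing, and the knob is turned. Now I descend and grip.

Emit:
send_rows:
  increments:
    - {"gripper":-1,"linear":[0,0,-0.04],"delta_rot":[0,0,0]}
    - {"gripper":-0.5,"linear":[0,0,-0.08],"delta_rot":[0,0,0]}
    - {"gripper":0.2,"linear":[0,0,-0.08],"delta_rot":[0,0,0]}
    - {"gripper":1,"linear":[0,0,-0.08],"delta_rot":[0,0,0]}
    - {"gripper":1,"linear":[0,0,-0.08],"delta_rot":[0,0,0]}
    - {"gripper":1,"linear":[0,0,-0.08],"delta_rot":[0,0,0]}
    - {"gripper":1,"linear":[0,0,-0.08],"delta_rot":[0,0,0]}
  newtons: 20

```text
clock: 7.05
position: [0.5247, -0.0496, 0.1601]
ee_rot: [-0.0, 1.0, 0.021, 0.002]
contact_force: [0.9, 4.1, 3.6]
width: 0.0121
gripper_force: 23.6
```

```bash
sed -i "s/s\['width'\].round(4)/s['width']/" st.py; python3 st.py
```

```text
7.05 [ 0.472 -0.075  0.014] [0.86 4.11 3.6 ] [ 0.5247 -0.0496  0.1601] q6 74.5 0.01214267693233406 23.647954165935516
yaw -87.60880022318004
```

Emit:
send_rows:
  increments:
    - {"gripper":1,"linear":[0,0,0],"delta_rot":[0,0,0.14]}
    - {"gripper":1,"linear":[0,0,0],"delta_rot":[0,0,0.28]}
    - {"gripper":1,"linear":[0,0,0],"delta_rot":[0,0,0.42]}
    - {"gripper":1,"linear":[0,0,0],"delta_rot":[0,0,0.56]}
    - {"gripper":1,"linear":[0,0,0],"delta_rot":[0,0,0.7]}
    - {"gripper":0.4,"linear":[0,0,0],"delta_rot":[0,0,0.7]}
    - {"gripper":0.4,"linear":[0,0,0],"delta_rot":[0,0,0.7]}

```text
clock: 7.75
position: [0.5234, -0.0505, 0.1586]
ee_rot: [0.001, 0.932, 0.362, 0.0]
contact_force: [0.2, -0.3, -0.3]
width: 0.0255
gripper_force: 0.0
```

```bash
python3 st.py;  cat > w.py <<'E'
from m import *
s=cam('side'); 
for a,c,m in blobs(s,hsv(s,(3,150,100),(17,255,255)),(240,160,300,205))[:2]:
    q=np.argwhere(m)[:,::-1]; print('side wing',a,c.round(2),q.min(0),q.max(0))
print('1mm px',proj(s,[[.523,-.05,.15],[.523,-.05,.144]]))
import sys
if len(sys.argv)>1: save(s,sys.argv[1],(220,140,320,215),7)
E
python3 w.py s3.png
```

```text
7.75 [-0.012  0.038  0.009] [ 0.18 -0.35 -0.28] [ 0.5234 -0.0505  0.1586] q6 34.6 0.025504352096356257 0.0
yaw -47.61226495962893
side wing 54 [265.07 183.31] [262 178] [268 189]
1mm px [[264.2771895  181.48749615]
 [264.27687765 183.08553532]]
```

View pics/s3.png

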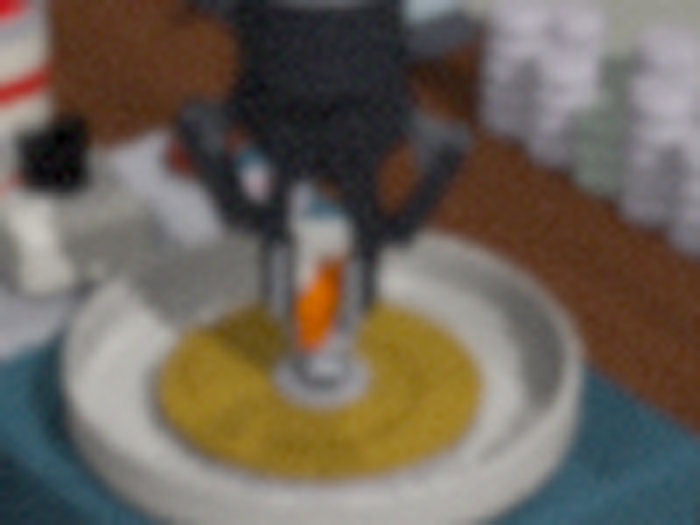

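Emit:
send_rows:
  increments:
    - {"gripper":1,"linear":[0,0,0],"delta_rot":[0,0,0]}
    - {"gripper":1,"linear":[0,0,0],"delta_rot":[0,0,0]}
    - {"gripper":1,"linear":[0,0,0],"delta_rot":[0,0,0.14]}
    - {"gripper":1,"linear":[0,0,0],"delta_rot":[0,0,0.28]}
    - {"gripper":1,"linear":[0,0,0],"delta_rot":[0,0,0.42]}
    - {"gripper":1,"linear":[0,0,0],"delta_rot":[0,0,0.42]}

```text
clock: 8.4
position: [0.5238, -0.0509, 0.1582]
ee_rot: [0.001, 0.836, 0.549, 0.0]
contact_force: [1.6, -1.6, 0.7]
width: 0.013
gripper_force: 22.3
```

```bash
python3 st.py; python3 w.py
```

```text
8.4 [-0.326 -0.106 -0.005] [ 1.57 -1.57  0.73] [ 0.5238 -0.0509  0.1582] q6 10.4 0.012954435111169066 22.30979025363922
yaw -23.466606201597543
side wing 39 [266.51 183.51] [265 178] [269 188]
1mm px [[264.2771895  181.48749615]
 [264.27687765 183.08553532]]
```

Emit:
send_rows:
  increments:
    - {"gripper":0.4,"linear":[0,0,0],"delta_rot":[0,0,0]}
    - {"gripper":0.4,"linear":[0,0,0],"delta_rot":[0,0,0]}
    - {"gripper":0.4,"linear":[0,0,0],"delta_rot":[0,0,0]}

```text
clock: 8.75
position: [0.5228, -0.0498, 0.1578]
ee_rot: [-0.0, 0.836, 0.548, -0.0]
contact_force: [0.8, 0.7, 0.4]
width: 0.0262
gripper_force: 0.0
```

```bash
python3 st.py; python3 w.py
```

```text
8.75 [-0.004 -0.025  0.028] [0.76 0.72 0.36] [ 0.5228 -0.0498  0.1578] q6 10.4 0.026207101694489688 0.0
yaw -23.49177510230318
side wing 54 [266.06 183.07] [263 178] [269 188]
1mm px [[264.2771895  181.48749615]
 [264.27687765 183.08553532]]
```

Emit:
send_rows:
  increments:
    - {"gripper":1,"linear":[0,0,0],"delta_rot":[0,0,0]}
    - {"gripper":1,"linear":[0,0,0],"delta_rot":[0,0,0]}
    - {"gripper":1,"linear":[0,0,0],"delta_rot":[0,0,0.14]}
    - {"gripper":1,"linear":[0,0,0],"delta_rot":[0,0,0.28]}
    - {"gripper":1,"linear":[0,0,0],"delta_rot":[0,0,0.42]}
    - {"gripper":1,"linear":[0,0,0],"delta_rot":[0,0,0.42]}

```text
clock: 9.4
position: [0.5243, -0.0505, 0.158]
ee_rot: [0.001, 0.703, 0.711, 0.001]
contact_force: [4.1, -1.3, -3.3]
width: 0.0123
gripper_force: 22.6
```

```bash
python3 st.py; python3 w.py
```

```text
9.4 [-0.168 -0.49   0.002] [ 4.12 -1.28 -3.28] [ 0.5243 -0.0505  0.158 ] q6 -13.7 0.012349616952365576 22.641305923461914
yaw 0.6005943915034351
side wing 39 [268.9  183.97] [267 179] [272 189]
side wing 18 [247.22 161.  ] [245 160] [251 163]
1mm px [[264.2771895  181.48749615]
 [264.27687765 183.08553532]]
```

Emit:
send_rows:
  increments:
    - {"gripper":0.4,"linear":[0,0,0],"delta_rot":[0,0,0]}
    - {"gripper":0.4,"linear":[0,0,0],"delta_rot":[0,0,0]}
    - {"gripper":0.4,"linear":[0,0,0],"delta_rot":[0,0,0]}

```text
clock: 9.75
position: [0.5225, -0.0499, 0.158]
ee_rot: [-0.001, 0.704, 0.711, -0.0]
contact_force: [0.3, -0.0, 0.6]
width: 0.0257
gripper_force: 0.0
```

```bash
python3 st.py; python3 w.py s4.png
```

```text
9.75 [ 0.008 -0.051 -0.023] [ 0.29 -0.01  0.55] [ 0.5225 -0.0499  0.158 ] q6 -13.6 0.02566505402967661 0.0
yaw 0.5794393890776064
side wing 57 [267.95 184.82] [265 180] [272 189]
side wing 7 [246.71 160.43] [245 160] [249 161]
1mm px [[264.2771895  181.48749615]
 [264.27687765 183.08553532]]
```

View pics/s4.png

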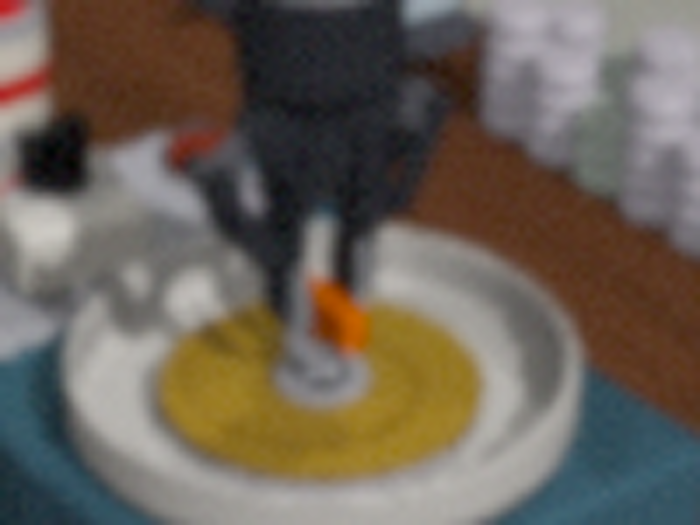

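Holding the bolt, the tool carried −3.3 N and near-zero torque, and on opening the wing sank about 1 px, which suggests it dropped. I lift clear and check with an unobstructed view.

Emit:
send_rows:
  increments:
    - {"gripper":-1,"linear":[0,0,0],"delta_rot":[0,0,0]}
    - {"gripper":-1,"linear":[0,0,0],"delta_rot":[0,0,0]}
    - {"gripper":-1,"linear":[0,0,0],"delta_rot":[0,0,0]}
    - {"gripper":-1,"linear":[0,0,0.045],"delta_rot":[0,0,0]}
    - {"gripper":-1,"linear":[0,0,0.07],"delta_rot":[0,0,0]}
    - {"gripper":-1,"linear":[0,0,0.07],"delta_rot":[0,0,0]}

```text
clock: 10.4
position: [0.5257, -0.0507, 0.232]
ee_rot: [0.004, 0.703, 0.711, 0.002]
contact_force: [0.3, 0.4, -0.3]
width: 0.0857
gripper_force: 0.0
```

```bash
python3 st.py; python3 w.py s5.png
python3 - <<'E'
from h import *
s=cam('side')
th=np.radians(2.4+88.2)
# predicted silhouette centroid (hull of wing box) for heights
for h,a in((-.002,2.4),(-.0005,90.6),(-.0065,90.6)):
    t=np.radians(a);P=[[.5228+x*np.cos(t)-y*np.sin(t),-.0506+x*np.sin(t)+y*np.cos(t),.128+h+z] for x in(-.027,.027) for y in(-.0065,.0065) for z in(.01,.032)]
    H=cv2.convexHull(proj(s,P).astype(np.float32)); m=cv2.moments(H); print(h,m['m10']/m['m00'],m['m01']/m['m00'],H[:,0].min(0),H[:,0].max(0))
E
```

```text
10.4 [ 0.002 -0.016 -0.005] [ 0.34  0.36 -0.26] [ 0.5257 -0.0507  0.232 ] q6 -13.7 0.08568684158627037 0.0
yaw 0.6277258503519931
side wing 73 [266.32 184.4 ] [260 180] [271 189]
side wing 5 [248.2 160.4] [247 160] [249 161]
1mm px [[264.2771895  181.48749615]
 [264.27687765 183.08553532]]
-0.002 264.2596942925478 182.4123105300836 [256.31143 175.89174] [272.24982 189.00226]
-0.0005 264.4310507395192 182.04523458181512 [257.71207 174.87735] [271.1136  189.26537]
-0.0065 264.4300795539994 183.64176976434726 [257.72748 176.47256] [271.09653 190.86273]
```

View pics/s5.png

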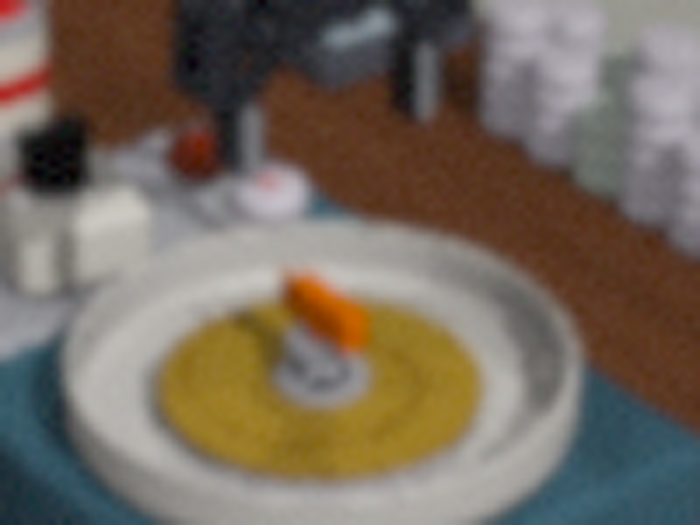

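The wing reads about 6 mm lower, but the missing dot biases the centroid. I confirm by touching its top with shut fingers: contact is at TCP z ≈ 0.1785 if it hasn't dropped, ≈ 0.1725 if it has.

Emit:
send_rows:
  increments:
    - {"gripper":1,"linear":[0,0,0],"delta_rot":[0,0,0]}
    - {"gripper":1,"linear":[0,0,0],"delta_rot":[0,0,0]}
    - {"gripper":1,"linear":[0,0,0],"delta_rot":[0,0,0]}
    - {"gripper":1,"linear":[0,0,-0.02],"delta_rot":[0,0,0]}
    - {"gripper":1,"linear":[0,0,-0.043],"delta_rot":[0,0,0]}
    - {"gripper":1,"linear":[0,0,-0.047],"delta_rot":[0,0,0]}

```text
clock: 11.1
position: [0.5212, -0.0497, 0.1782]
ee_rot: [-0.003, 0.703, 0.711, -0.002]
contact_force: [-0.7, -0.3, -0.5]
width: -0.0001
gripper_force: 0.0
```

```bash
python3 st.py
```

```text
11.1 [-0.011  0.045 -0.046] [-0.68 -0.33 -0.47] [ 0.5212 -0.0497  0.1782] q6 -13.7 -7.292884263657119e-05 0.0
yaw 0.6268445208226723
```

Emit:
send_rows:
  increments:
    - {"gripper":1,"linear":[0,0,-0.003],"delta_rot":[0,0,0]}
    - {"gripper":1,"linear":[0,0,-0.003],"delta_rot":[0,0,0]}

```text
clock: 11.3
position: [0.5236, -0.0502, 0.1783]
ee_rot: [0.0, 0.703, 0.711, 0.0]
contact_force: [-0.2, 0.2, 0.2]
width: 0.0
gripper_force: 0.0
```

```bash
python3 st.py
```

```text
11.3 [-0.004 -0.047 -0.01 ] [-0.16  0.22  0.23] [ 0.5236 -0.0502  0.1783] q6 -13.7 1.9923281236283138e-05 0.0
yaw 0.6277431994952707
```

Emit:
send_rows:
  increments:
    - {"gripper":1,"linear":[0,0,-0.002],"delta_rot":[0,0,0]}
    - {"gripper":1,"linear":[0,0,-0.002],"delta_rot":[0,0,0]}

```text
clock: 11.5
position: [0.5236, -0.0502, 0.1766]
ee_rot: [0.001, 0.703, 0.711, 0.0]
contact_force: [0.6, -0.1, -0.5]
width: -0.0001
gripper_force: 0.0
```

```bash
python3 st.py
```

```text
11.5 [0.008 0.052 0.001] [ 0.59 -0.05 -0.46] [ 0.5236 -0.0502  0.1766] q6 -13.7 -5.583923667305839e-05 0.0
yaw 0.629668614187139
```

Emit:
send_rows:
  increments:
    - {"gripper":1,"linear":[0,0,-0.002],"delta_rot":[0,0,0]}
    - {"gripper":1,"linear":[0,0,-0.002],"delta_rot":[0,0,0]}

```text
clock: 11.7
position: [0.5232, -0.0501, 0.1741]
ee_rot: [0.0, 0.703, 0.711, 0.0]
contact_force: [0.3, 0.0, -0.7]
width: 0.0002
gripper_force: 0.0
```

```bash
python3 st.py
```

```text
11.7 [ 0.047 -0.056 -0.002] [ 0.3   0.04 -0.66] [ 0.5232 -0.0501  0.1741] q6 -13.7 0.0001881980070975013 0.0
yaw 0.6317717731961494
```

Emit:
send_rows:
  increments:
    - {"gripper":1,"linear":[0,0,-0.002],"delta_rot":[0,0,0]}
    - {"gripper":1,"linear":[0,0,-0.002],"delta_rot":[0,0,0]}

```text
clock: 11.9
position: [0.5235, -0.0502, 0.1722]
ee_rot: [0.0, 0.703, 0.711, 0.0]
contact_force: [0.9, -0.3, 1.2]
width: -0.0003
gripper_force: 0.5
```

```bash
python3 st.py
```

```text
11.9 [-0.029 -0.023  0.032] [ 0.85 -0.31  1.16] [ 0.5235 -0.0502  0.1722] q6 -13.7 -0.00027551121986731466 0.5064736772328615
yaw 0.6300070422107638
```

Contact begins at 0.172, so the bolt has dropped (height ≈ −6.6 mm). Now I regrip about 6 mm lower.

Emit:
send_rows:
  increments:
    - {"gripper":1,"linear":[0,0,0.03],"delta_rot":[0,0,0]}
    - {"gripper":-0.5,"linear":[0,0,0.03],"delta_rot":[0,0,0]}
    - {"gripper":-0.5,"linear":[0,0,0.03],"delta_rot":[0,0,0]}
    - {"gripper":-0.5,"linear":[0,0,0.03],"delta_rot":[0,0,0]}
    - {"gripper":-0.5,"linear":[0,0,0.03],"delta_rot":[0,0,0]}

```text
clock: 12.4
position: [0.5226, -0.05, 0.2011]
ee_rot: [-0.001, 0.703, 0.711, -0.0]
contact_force: [-0.0, -0.1, 0.2]
width: 0.0582
gripper_force: 0.0
```

Emit:
send_rows:
  increments:
    - {"gripper":-0.5,"linear":[0,0,-0.03],"delta_rot":[0,0,0]}
    - {"gripper":-0.2,"linear":[0,0,-0.049],"delta_rot":[0,0,0]}
    - {"gripper":0.4,"linear":[0,0,-0.049],"delta_rot":[0,0,0]}
    - {"gripper":1,"linear":[0,0,-0.049],"delta_rot":[0,0,0]}
    - {"gripper":1,"linear":[0,0,-0.049],"delta_rot":[0,0,0]}
    - {"gripper":1,"linear":[0,0,-0.049],"delta_rot":[0,0,0]}

```text
clock: 13.0
position: [0.5243, -0.0503, 0.1539]
ee_rot: [0.001, 0.703, 0.711, 0.001]
contact_force: [2.1, 0.7, -1.4]
width: 0.0123
gripper_force: 25.5
```

```bash
python3 st.py
```

```text
13.0 [ 0.042 -0.132  0.009] [ 2.1   0.74 -1.41] [ 0.5243 -0.0503  0.1539] q6 -13.7 0.01227765282611416 25.454402267932892
yaw 0.626484999538448
```

Emit:
send_rows:
  increments:
    - {"gripper":1,"linear":[0,0,-0.0001],"delta_rot":[0,0,-0.14]}
    - {"gripper":1,"linear":[0,0,-0.0003],"delta_rot":[0,0,-0.28]}
    - {"gripper":1,"linear":[0,0,-0.0004],"delta_rot":[0,0,-0.42]}
    - {"gripper":1,"linear":[0,0,-0.0005],"delta_rot":[0,0,-0.56]}
    - {"gripper":1,"linear":[0,0,-0.0007],"delta_rot":[0,0,-0.7]}
    - {"gripper":1,"linear":[0,0,-0.0008],"delta_rot":[0,0,-0.84]}
    - {"gripper":1,"linear":[0,0,-0.0009],"delta_rot":[0,0,-0.98]}
    - {"gripper":1,"linear":[0,0,-0.0011],"delta_rot":[0,0,-1.12]}

```text
clock: 13.8
position: [0.5237, -0.0498, 0.1527]
ee_rot: [-0.0, 0.974, 0.226, 0.001]
contact_force: [0.8, 0.4, -0.5]
width: 0.0124
gripper_force: 25.6
```

```bash
python3 st.py
```

```text
13.8 [ 0.281 -0.101  0.037] [ 0.76  0.41 -0.45] [ 0.5237 -0.0498  0.1527] q6 50.8 0.012405394628650463 25.60758411884308
yaw -63.88163819195482
```

Emit:
send_rows:
  increments:
    - {"gripper":1,"linear":[0,0,-0.0001],"delta_rot":[0,0,-0.14]}
    - {"gripper":1,"linear":[0,0,-0.0003],"delta_rot":[0,0,-0.28]}
    - {"gripper":1,"linear":[0,0,-0.0004],"delta_rot":[0,0,-0.42]}
    - {"gripper":1,"linear":[0,0,-0.0005],"delta_rot":[0,0,-0.56]}
    - {"gripper":1,"linear":[0,0,-0.0007],"delta_rot":[0,0,-0.7]}
    - {"gripper":1,"linear":[0,0,-0.0008],"delta_rot":[0,0,-0.84]}
    - {"gripper":1,"linear":[0,0,-0.0009],"delta_rot":[0,0,-0.98]}
    - {"gripper":1,"linear":[0,0,-0.0011],"delta_rot":[0,0,-1.12]}

```text
clock: 14.6
position: [0.5238, -0.0491, 0.1516]
ee_rot: [-0.001, 0.945, -0.326, 0.001]
contact_force: [0.8, 3.2, -0.6]
width: 0.0126
gripper_force: 25.6
```

```bash
python3 st.py
```

```text
14.6 [ 0.525 -0.19  -0.026] [ 0.82  3.21 -0.58] [ 0.5238 -0.0491  0.1516] q6 115.0 0.012610832063063458 25.632828176021576
yaw -128.07081795344368
```

Emit:
send_rows:
  increments:
    - {"gripper":1,"linear":[0,0,-0.0001],"delta_rot":[0,0,-0.14]}
    - {"gripper":1,"linear":[0,0,-0.0003],"delta_rot":[0,0,-0.28]}
    - {"gripper":1,"linear":[0,0,-0.0004],"delta_rot":[0,0,-0.42]}
    - {"gripper":1,"linear":[0,0,-0.0005],"delta_rot":[0,0,-0.5]}
    - {"gripper":1,"linear":[0,0,-0.0005],"delta_rot":[0,0,-0.5]}
    - {"gripper":-1,"linear":[0,0,-0.0005],"delta_rot":[0,0,-0.5]}
    - {"gripper":-1,"linear":[0,0,-0.0005],"delta_rot":[0,0,-0.5]}
    - {"gripper":-1,"linear":[0,0,-0.0005],"delta_rot":[0,0,-0.5]}

```text
clock: 15.4
position: [0.5231, -0.0507, 0.1505]
ee_rot: [0.0, 0.837, -0.547, 0.0]
contact_force: [-0.2, 0.5, -0.4]
width: 0.0555
gripper_force: 0.0
```

Emit:
send_rows:
  increments:
    - {"gripper":-1,"linear":[0,0,0.03],"delta_rot":[0,0,0]}
    - {"gripper":-1,"linear":[0,0,0.05],"delta_rot":[0,0,0]}
    - {"gripper":-1,"linear":[0,0,0.05],"delta_rot":[0,0,1.5]}
    - {"gripper":-1,"linear":[0,0,0.05],"delta_rot":[0,0,1.5]}
    - {"gripper":-1,"linear":[0,0,0.05],"delta_rot":[0,0,1.5]}
    - {"gripper":-1,"linear":[0,0,0.05],"delta_rot":[0,0,1.5]}
    - {"gripper":-1,"linear":[0,0,0.05],"delta_rot":[0,0,1.5]}
    - {"gripper":-1,"linear":[0,0,0.05],"delta_rot":[0,0,1.5]}

```text
clock: 16.2
position: [0.523, -0.0506, 0.2003]
ee_rot: [0.0, 0.992, -0.125, -0.0]
contact_force: [0.7, -0.1, -0.5]
width: 0.0857
gripper_force: 0.0
```

```bash
python3 st.py; python3 w.py s6.png
python3 - <<'E'
from m import *
d=cam('top'); save(d,'t6.png',(165,140,320,250),5)
E
```

```text
16.2 [ 0.004  0.006 -0.021] [ 0.73 -0.07 -0.54] [ 0.523  -0.0506  0.2003] q6 91.4 0.08568343823150285 0.0
yaw -104.41475561446553
side wing 88 [265.67 185.  ] [258 181] [273 189]
side wing 34 [248.5  161.79] [245 160] [252 164]
1mm px [[264.2771895  181.48749615]
 [264.27687765 183.08553532]]
```

View pics/s6.png

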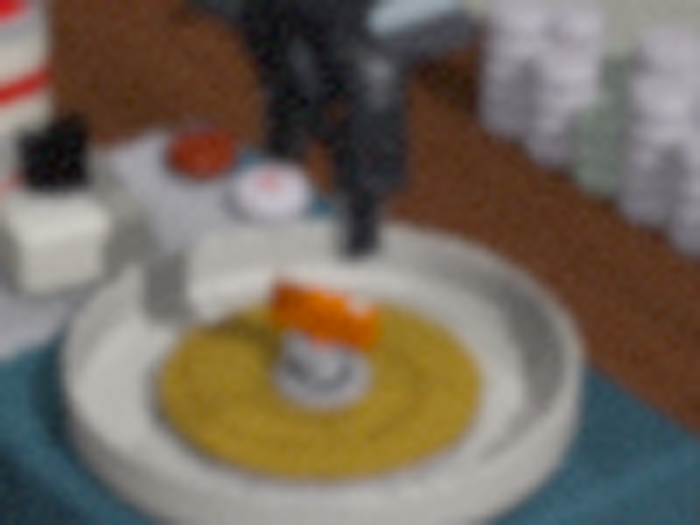

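The wing sits lower at about (325,315) of the crop, with the dot now on the right, as expected after 157° forward. Next I go a half turn back, regrip and finish the forward turn.

Emit:
send_rows:
  increments:
    - {"gripper":-1,"linear":[0,0,0],"delta_rot":[0,0,1.19]}
    - {"gripper":-1,"linear":[0,0,0],"delta_rot":[0,0,1.19]}
    - {"gripper":-1,"linear":[0,0,0],"delta_rot":[0,0,1.19]}
    - {"gripper":-1,"linear":[0,0,0],"delta_rot":[0,0,1.19]}
    - {"gripper":-1,"linear":[0,0,0],"delta_rot":[0,0,1.19]}
    - {"gripper":-1,"linear":[0,0,0],"delta_rot":[0,0,1.19]}
    - {"gripper":-1,"linear":[0,0,0],"delta_rot":[0,0,1.19]}
    - {"gripper":-1,"linear":[0,0,0],"delta_rot":[0,0,1.19]}

```text
clock: 17.1
position: [0.5231, -0.0504, 0.2003]
ee_rot: [0.0, 0.893, 0.45, -0.0]
contact_force: [0.3, 0.4, 1.6]
width: 0.0852
gripper_force: 0.0
```

Emit:
send_rows:
  increments:
    - {"gripper":-1,"linear":[0,0,0],"delta_rot":[0,0,1.04]}
    - {"gripper":-1,"linear":[0,0,0],"delta_rot":[0,0,1.04]}
    - {"gripper":-1,"linear":[0,0,0],"delta_rot":[0,0,1.04]}
    - {"gripper":-1,"linear":[0,0,0],"delta_rot":[0,0,1.04]}
    - {"gripper":-1,"linear":[0,0,0],"delta_rot":[0,0,1.04]}
    - {"gripper":-1,"linear":[0,0,0],"delta_rot":[0,0,1.04]}
    - {"gripper":-1,"linear":[0,0,0],"delta_rot":[0,0,1.04]}
    - {"gripper":-1,"linear":[0,0,0],"delta_rot":[0,0,1.04]}

```text
clock: 17.9
position: [0.5232, -0.0504, 0.2003]
ee_rot: [0.0, 0.553, 0.833, -0.0]
contact_force: [1.1, 0.5, -0.6]
width: 0.0856
gripper_force: 0.0
```

```bash
python3 st.py
```

```text
17.9 [ 0.012 -0.018 -0.01 ] [ 1.08  0.46 -0.62] [ 0.5232 -0.0504  0.2003] q6 -35.9 0.08563594992933472 0.0
yaw 22.806319597831802
```

Emit:
send_rows:
  increments:
    - {"gripper":-1,"linear":[0,0,-0.03],"delta_rot":[0,0,0]}
    - {"gripper":-0.4,"linear":[0,0,-0.05],"delta_rot":[0,0,0]}
    - {"gripper":0.4,"linear":[0,0,-0.05],"delta_rot":[0,0,0]}
    - {"gripper":1,"linear":[0,0,-0.05],"delta_rot":[0,0,0]}
    - {"gripper":1,"linear":[0,0,-0.05],"delta_rot":[0,0,0]}
    - {"gripper":1,"linear":[0,0,-0.05],"delta_rot":[0,0,0]}
    - {"gripper":1,"linear":[0,0,-0.05],"delta_rot":[0,0,0]}

```text
clock: 18.6
position: [0.5246, -0.0502, 0.1516]
ee_rot: [0.002, 0.552, 0.834, 0.001]
contact_force: [0.8, 0.8, 0.8]
width: 0.0126
gripper_force: 25.6
```

Emit:
send_rows:
  increments:
    - {"gripper":1,"linear":[0,0,-0.0001],"delta_rot":[0,0,-0.14]}
    - {"gripper":1,"linear":[0,0,-0.0003],"delta_rot":[0,0,-0.28]}
    - {"gripper":1,"linear":[0,0,-0.0004],"delta_rot":[0,0,-0.42]}
    - {"gripper":1,"linear":[0,0,-0.0005],"delta_rot":[0,0,-0.56]}
    - {"gripper":1,"linear":[0,0,-0.0007],"delta_rot":[0,0,-0.7]}
    - {"gripper":1,"linear":[0,0,-0.0008],"delta_rot":[0,0,-0.84]}
    - {"gripper":1,"linear":[0,0,-0.0009],"delta_rot":[0,0,-0.98]}
    - {"gripper":1,"linear":[0,0,-0.0011],"delta_rot":[0,0,-1.12]}

```text
clock: 19.4
position: [0.5239, -0.0501, 0.1504]
ee_rot: [0.0, 0.912, 0.41, 0.001]
contact_force: [1.4, 0.5, 3.6]
width: 0.0125
gripper_force: 25.8
```

```bash
python3 st.py
```

```text
19.4 [0.176 0.064 0.048] [1.41 0.49 3.56] [ 0.5239 -0.0501  0.1504] q6 28.5 0.012508438209197456 25.80268085002899
yaw -41.54729948758137
```

Emit:
send_rows:
  increments:
    - {"gripper":1,"linear":[0,0,-0.0001],"delta_rot":[0,0,-0.14]}
    - {"gripper":1,"linear":[0,0,-0.0003],"delta_rot":[0,0,-0.28]}
    - {"gripper":1,"linear":[0,0,-0.0004],"delta_rot":[0,0,-0.42]}
    - {"gripper":1,"linear":[0,0,-0.0005],"delta_rot":[0,0,-0.56]}
    - {"gripper":1,"linear":[0,0,-0.0007],"delta_rot":[0,0,-0.7]}
    - {"gripper":1,"linear":[0,0,-0.0008],"delta_rot":[0,0,-0.84]}
    - {"gripper":1,"linear":[0,0,-0.0009],"delta_rot":[0,0,-0.98]}
    - {"gripper":1,"linear":[0,0,-0.0011],"delta_rot":[0,0,-1.12]}

```text
clock: 20.2
position: [0.5237, -0.0494, 0.1493]
ee_rot: [-0.001, 0.991, -0.137, 0.001]
contact_force: [-0.8, 2.0, 3.9]
width: 0.0124
gripper_force: 25.9
```

```bash
python3 st.py
```

```text
20.2 [0.464 0.072 0.068] [-0.76  2.04  3.87] [ 0.5237 -0.0494  0.1493] q6 92.7 0.012357130368273812 25.932896733283997
yaw -105.73649312791312
```

Emit:
send_rows:
  increments:
    - {"gripper":1,"linear":[0,0,-0.0001],"delta_rot":[0,0,-0.14]}
    - {"gripper":1,"linear":[0,0,-0.0003],"delta_rot":[0,0,-0.28]}
    - {"gripper":1,"linear":[0,0,-0.0004],"delta_rot":[0,0,-0.42]}
    - {"gripper":1,"linear":[0,0,-0.0005],"delta_rot":[0,0,-0.56]}
    - {"gripper":1,"linear":[0,0,-0.0007],"delta_rot":[0,0,-0.7]}
    - {"gripper":1,"linear":[0,0,-0.0008],"delta_rot":[0,0,-0.84]}
    - {"gripper":1,"linear":[0,0,-0.0009],"delta_rot":[0,0,-0.92]}
    - {"gripper":1,"linear":[0,0,-0.0009],"delta_rot":[0,0,-0.92]}

```text
clock: 21.0
position: [0.5241, -0.049, 0.1484]
ee_rot: [-0.002, 0.828, -0.56, 0.0]
contact_force: [1.3, 5.4, 5.1]
width: 0.0128
gripper_force: 26.0
```

Emit:
send_rows:
  increments:
    - {"gripper":1,"linear":[0,0,0],"delta_rot":[0,0,0]}
    - {"gripper":1,"linear":[0,0,0],"delta_rot":[0,0,0]}
    - {"gripper":1,"linear":[0,0,0],"delta_rot":[0,0,0]}
    - {"gripper":1,"linear":[0,0,0],"delta_rot":[0,0,0]}

```text
clock: 21.4
position: [0.5242, -0.049, 0.1483]
ee_rot: [-0.002, 0.829, -0.559, 0.0]
contact_force: [1.4, 5.0, 4.8]
width: 0.0121
gripper_force: 26.1
```

```bash
python3 st.py; python3 w.py
python3 - <<'E'
from m import *
s=cam('side'); d=cam('top'); a=cv2.resize(s['pixels'][120:220,205:305],(400,400),interpolation=cv2.INTER_CUBIC); b=cv2.resize(d['pixels'][140:240,170:270],(400,400),interpolation=cv2.INTER_CUBIC)
cv2.imwrite('pics/fin.png',np.hstack([a,b]))
E
```

```text
21.4 [ 0.964 -0.178  0.   ] [1.38 4.97 4.83] [ 0.5242 -0.049   0.1483] q6 144.9 0.012057057705966682 26.079924702644348
yaw -158.01911661272743
side wing 40 [270.35 186.32] [268 183] [273 190]
side wing 35 [248.49 161.63] [245 160] [253 164]
1mm px [[264.2771895  181.48749615]
 [264.27687765 183.08553532]]
```

View pics/fin.png

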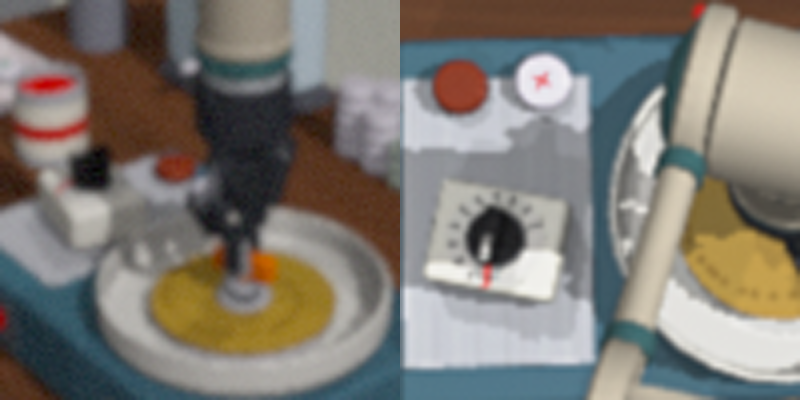

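The left half shows the wing held low in the fingers, and the right half shows the knob line on the red tick at (488,275) with the stone pieces in place. About 338° forward of the drop gives a height of about −12.2 mm, so I'm handing in.

```bash
python3 -c "
from rig import sign_off
print(sign_off())"
```

```text
the job is handed in; nothing more can be done
None
```

The job is handed in: the knob is back at its zero stop, and the bolt dropped off the thread start, went about 338° forward to an estimated −12 mm, and is held still at about 26 N (handed in at about 21.5 s; no result was returned).

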